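# Unhook the weight basket from its bent prong and stand it on the turntable

### The arm

A 7-joint arm with a two-finger parallel gripper is mounted at the origin on the work surface. World frame = base frame: x ahead of the robot, y to its left, z up, the work surface at z = 0. Lengths are in m, angles in rad, forces in N, time in s.
With the tool pointing down it reaches from about 0.425 to 0.925 m from the base axis. Payload 6.8 kg.
Tool frame: the origin (TCP) lies between the finger pads; the fingertips stand 17 mm ahead of it and the grasp point (between the pads) lies 2 mm behind it; z points along the fingers, x is the direction in which the jaws open and shut, and the axes are right-handed (so a half turn about z gives the same grasp; the last joint's range is limited). The gripper opens to 85 mm and grips with 20 to 120 N. Pads are 22 mm wide; open, the fingers measure 114 mm over their backs; the gripper's body (76 mm by 85 mm) begins 54 mm behind the grasp point. The pads swing forward as they close: fully open they stand 13 mm farther back than shut.
Start: joints at [-1.318, 0.477, 0.022, 1.555, -0.011, 1.109, -0.083], TCP at [0.238, 0.632, 0.248] pointing down, gripper open.
Joint ranges: [-2.96, 2.96], [-0.34, 2.1], [-1.41, 1.46], [0.24, 2.44], [-1.37, 4.51], [0.17, 1.92], [-2.96, 2.96]. Speed limits (rad/s): [2.39, 2.39, 3.14, 3.14, 3.14, 3.14, 3.14].

### API

Orientations are given as a unit quaternion [w, x, y, z].
In Python, from station import readout, read_camera, get_calibration, bot, models gives the robot as it stands.
- The arm moves only by the tool carry_out, never from a script. Its argument "deltas" is a list of rows, each a list of 2 entries, a list of its own where there are three numbers: the shift along the tool's x, y, z in cm, then the turn about the tool's z in degrees. A call has 1 to 10 rows; each row is the pose to reach, as a shift and turn from the pose measured when the call began, along the tool's axes at that moment; what a row does not reach only later rows make up. A row lasts 1/8 s, in which the tool goes at most 62.5 mm and 10.7 degrees, less where a joint would pass 70% of its speed; a pose out of reach is approached as far as the arm can. A call with a gripper value outside its range is refused whole. "hand" is the opening, from 0 (shut) to 1 (fully open), set as the call begins (left out, the last holds). The fingers move at their own pace and stop on an object; "newtons" is the grip in N (left out, the last holds). Time passes only in rows, so rows that repeat a pose let the fingers close. It gives the time, the measured TCP pose, the force and the opening at its end, in the units of the state.
- readout.get_obs(): the state, without advancing time (a new reading comes with each control period).
- read_camera(name): name is "side" or "top"; returns the picture (400x640x3 uint8, red, green, blue); there is no depth.
- get_calibration(name): a dict with "fov_y" (degrees; the focal length in pixels is half the picture's height over the tangent of half this angle, whatever the lens; pixels are square), "cx", "cy" (the principal point, pixels), "D" ([k1, k2, p1, p2, k3] as OpenCV has them; the pictures are not rectified), "world_from_camera" (4x4, takes a point from camera to world coordinates). Camera axes: x right, y down, z forward; pixel columns grow to the right and rows downward; lengths in m; the calibration is good to about 2 mm. A picture is of the moment at which its call begins. get_calibration takes no time and is no camera call.
- bot.hand_in(): hands the job in, once; it reports no verdict.
Trained networks look in the newest picture that a camera, given by its name, has taken for a name from the list of things; names that differ only in an ending like _2 or _b are one class to them, and where a whole thing is asked for, a point or a joint stands for the part that bears it (a point fixed in the world has none). Each returns a list of dicts, best first, with "score" (0 to 1); they miss things now and then, are a little off and sometimes report something else, mostly with a low value. They report only what shows in the picture. A call takes as long as a camera call. They do not tell look-alikes from the thing itself.
- models.spot_in(query, camera): "centre" ([row, column] in pixels, amid what is visible of it).
The state is a dict: "t": time; "q": joint angles; "joint_vel": joint speeds; "joint_torque": joint torques, N m; "eef_pos": TCP position; "tool_rot": TCP orientation; "contact_force": force on the tool from outside, world axes, zero at the start; "torque": the same for the moment, N m; "gripper_width": opening from 0.0 (shut) to 1.0 (fully open).
Only numpy, scipy, OpenCV 4.12 (cv2) and the standard library are available. Lean on these libraries where they do the work, as an engineer would, in place of code of your own. Each camera call takes 0.05 s, during which the arm holds its last target. There are 200 camera calls.

### The job

Take the small sheet-metal basket of clip-on weights off its deep upturned hook and stand it down gently, upright, in the middle of the empty half of the grey turntable. The prong has been bent by use, so feel the eye up along it without straining it sideways, and draw the basket away only when the eye is past the tip. Leave the strips and everything else on the counter where they lie.

Things in the scene. Friction and masses are not known exactly. Their poses are not given: they have to be found in the camera images.
- basket_grip (a point): Middle of the basket's carrying bar, which runs front to back over the open box. The bar is flat-sided, 12 mm thick (own y), 120 mm long (own x), 14 mm high, its centre line 95 mm above the basket's underside; the space under it is free for 38 mm, down to the rim. Own +x points along the bar to the eye, own z up.
- basket_eye (a point): Centre of the basket's hanging eye: a flat-lying closed ring, 12.4 mm clear opening, of 5 mm wire, at the back end of the bar, 88 mm from its middle along own +x and at its height.
- basket_foot (a point): Centre of the basket's underside, 95 mm straight below basket_grip; own x along its length, z up.
- basket: The loose basket, an open sheet-metal box 120 mm long (own x), 90 mm wide (own y), 50 mm high, 0.21 to 0.34 kg with the clip-on weights lying in it, its mass centred below the middle of the bar. Origin and axes as basket_foot.
- stand: Fixed hook stand, bolted down. Origin on the counter below the prong's root, z up; the hook reaches out in own -x and the basket hangs on that side. A post 46 mm behind the prong ends 4 mm above its root. A rubber-tipped rest, 70 mm up, props the basket's back: it hangs level, its eye drawn 2 mm forward (own -x) against the prong, and clears the rest once lifted 17 mm.
- hook_root (a point): Root of the prong, on the shoulder the eye rests on, 154 mm up. The prong: a rigid straight 8 mm rod, 80 mm long, up through the eye with 2.2 mm play all round. Bent at its root, it leans 0.15 to 0.25 rad from upright, towards any side, so its tip is 12 to 20 mm off; neither lean nor side is reported: feel or see it. Over 22 N between basket and stand strains it (hanging: up to 12 N).
- turntable: Grey steel turntable, 320 mm across, top face 34 mm above the counter, on a stiff bearing with an upright axis (it needs about 2 N at the edge to turn). Origin on the counter at its axis. The stack of strips lies on its own -y half, the +y half is empty.
- turntable_top (a point): Centre of the turntable's top face, axes as turntable.
- free_side (a point): Middle of the empty half, on the top face, 62 mm from the turntable's axis along its own +y.
- strip_top (a point): Top of the stack of four lead adhesive strips, each 140 x 19 x 5 mm, lying along the turntable's own x, 105 mm from its axis on the own -y side; not to be disturbed.
- gauge: Chrome tyre pressure gauge lying on its back between stand and turntable, dial 56 mm across, 24 mm high, with a 72 mm stem along own +x; bystander.
- cap0: Valve cap, 13 mm across, 15 mm high, standing on the foot plate of the hook stand; bystander.
- cap1: Valve cap, 13 mm across, 15 mm high, standing on the counter in front; bystander.
- hammer: Weight hammer, red plastic with nylon tips, lying across the counter beyond the task's things, 282 mm long, 34 mm high; bystander.
Not all that is in view belongs to the job. What is shaped like the basket but blue or green is not meant.

How it is judged:
By the outcome, as a careful person would: the job done as asked, in the order asked, and still so for the second after the job is handed in, with the robot touching nothing.
It also fails if it takes over 67 s, if anything falls off the work surface, if the arm or the gripper's body presses on something with over 40 N, if the wrist force passes 120 N, or if a joint passes its speed limit or range.

## Working session

There is one attempt and no reset: what is moved stays moved. The work goes in short steps, Python scripts to look and compute and a tool call to move; the robot and the scene stay as the last step left them, time stands still between calls to the robot, and variables do not carry over. Pictures are saved under pics/ and viewed, about 8 in all and at most 12, crops included, and the job is handed in when it is done.

Besides the shell and the picture viewer there is one more tool, called after "Emit:" as name([rows], argument=value, ...), one row to a line, values as JSON. carry_out: Moves the arm, as the interface text tells. Its arguments: {"type":"object","properties":{"deltas":{"type":"array"},"hand":{"type":"number"},"newtons":{"type":"number"}},"required":["deltas"]}

```bash
mkdir -p pics; ls; cat > h.py <<'E'
import numpy as np, cv2
from station import readout, read_camera, get_calibration, bot, models
def cal(n):
    c=get_calibration(n); f=200/np.tan(np.radians(c["fov_y"])/2)
    K=np.array([[f,0,c["cx"]],[0,f,c["cy"]],[0,0,1.]]); return K,np.array(c["D"],float),np.array(c["world_from_camera"])
def ray(n,rc):
    K,D,T=cal(n); p=cv2.undistortPoints(np.array([[[rc[1],rc[0]]]],float),K,D).ravel()
    return T[:3,3],T[:3,:3]@np.array([p[0],p[1],1.])
def onz(n,rc,z):
    o,d=ray(n,rc); return o+d*(z-o[2])/d[2]
def tri(a,b):
    (o1,d1),(o2,d2)=ray("top",a),ray("side",b); d1=d1/np.linalg.norm(d1); d2=d2/np.linalg.norm(d2)
    s=np.linalg.lstsq(np.c_[d1,-d2],o2-o1,rcond=None)[0]; p,q=o1+s[0]*d1,o2+s[1]*d2
    return (p+q)/2,np.linalg.norm(p-q)
def px(n,P):
    K,D,T=cal(n); R=np.linalg.inv(T); r=cv2.projectPoints(np.atleast_2d(P).astype(float),cv2.Rodrigues(R[:3,:3])[0],R[:3,3],K,D)[0].reshape(-1,2); return r[:,::-1]
def save(n,name,crop=None,k=1,im=None):
    im=read_camera(n) if im is None else im
    if crop: im=im[crop[0]:crop[1],crop[2]:crop[3]]
    cv2.imwrite("pics/"+name,cv2.resize(im[:,:,::-1],None,fx=k,fy=k,interpolation=cv2.INTER_CUBIC)); return im
E
python3 - <<'E'
from h import *
a=read_camera("top"); b=read_camera("side")
cv2.imwrite("pics/a.png",cv2.resize(np.vstack([a,b])[:,:,::-1],None,fx=.75,fy=.75))
for n in("top","side"):
    print(n,cal(n)[2].round(3).tolist(),cal(n)[0][0,0])
    for q in("basket_grip","basket_eye","basket","hook_root","stand","turntable_top","free_side","strip_top","gauge"):
        print(q,[(np.round(r["centre"]).tolist(),round(r["score"],2)) for r in models.spot_in(q,n)][:4])
print(readout.get_obs())
E
```

```text
pics
top [[-0.001, -0.998, 0.059, 0.456], [-1.0, 0.0, -0.009, -0.015], [0.009, -0.059, -0.998, 1.033], [0.0, 0.0, 0.0, 1.0]] 393.74194000814447
basket_grip [([307.0, 414.0], 0.79), ([224.0, 417.0], 0.76), ([109.0, 442.0], 0.59), ([147.0, 197.0], 0.37)]
basket_eye [([308.0, 412.0], 0.96), ([223.0, 415.0], 0.82), ([109.0, 442.0], 0.66)]
basket [([309.0, 414.0], 0.97), ([222.0, 421.0], 0.77), ([110.0, 441.0], 0.6)]
hook_root [([179.0, 390.0], 0.87)]
stand [([182.0, 392.0], 0.82)]
turntable_top [([186.0, 223.0], 0.56)]
free_side [([185.0, 222.0], 0.82)]
strip_top [([147.0, 197.0], 0.83)]
gauge [([186.0, 312.0], 0.75)]
side [[-0.998, -0.035, 0.054, 0.469], [-0.064, 0.614, -0.787, 0.8], [-0.006, -0.788, -0.615, 0.775], [0.0, 0.0, 0.0, 1.0]] 483.47061976840126
basket_grip [([189.0, 429.0], 0.81), ([168.0, 248.0], 0.72), ([165.0, 350.0], 0.56)]
basket_eye [([168.0, 250.0], 0.83), ([167.0, 349.0], 0.59), ([191.0, 430.0], 0.58)]
basket [([163.0, 352.0], 0.62), ([168.0, 246.0], 0.6)]
hook_root [([197.0, 308.0], 0.73)]
stand [([197.0, 307.0], 0.58), ([162.0, 350.0], 0.57), ([250.0, 305.0], 0.53)]
turntable_top [([342.0, 295.0], 0.62)]
free_side [([340.0, 299.0], 0.75)]
strip_top [([352.0, 238.0], 0.66)]
gauge [([253.0, 306.0], 0.63)]
{'t': 1.0, 'q': array([-1.31811192,  0.47698934,  0.02237183,  1.55538761, -0.01150364,
        1.1092668 , -0.08307724]), 'joint_vel': array([ 0.00058315,  0.00069824, -0.00054479,  0.00164042, -0.00116737,
       -0.00204356, -0.00010044]), 'joint_torque': array([-4.38943900e-06, -5.96322978e+01,  1.60657000e+00, -2.81552017e+01,
        1.24960075e-02,  1.46589129e-03, -9.33198180e-06]), 'eef_pos': array([0.23826737, 0.63158316, 0.24831975]), 'tool_rot': array([-3.61042645e-05,  8.22491548e-01,  5.68777331e-01,  2.02882153e-05]), 'contact_force': array([0.45953902, 0.06086417, 0.31136464]), 'torque': array([-0.04583235, -0.00531218, -0.01810176]), 'gripper_width': 0.9988293136697366}
```

View pics/a.png

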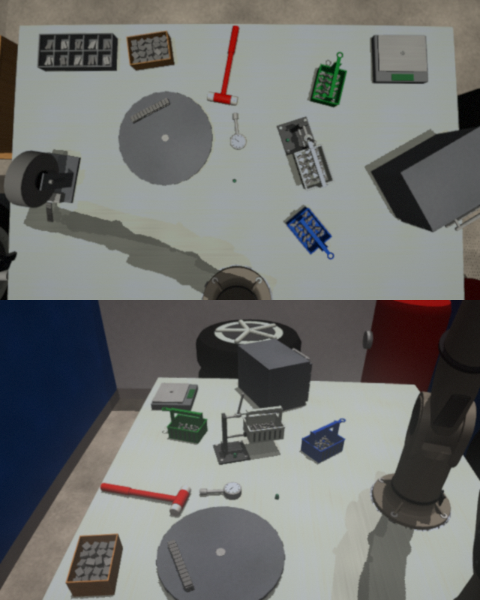

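The top picture (shown at 0.75 scale) has three basket shapes: grey at (222,421) on the stand, blue at (308,412), green at (109,442). The grey one fits, because it is sheet metal and hangs on the hook. I'll confirm it in an enlarged crop.

```bash
python3 - <<'E'
from h import *
a=read_camera("top"); b=read_camera("side")
A=cv2.resize(a[145:265,350:450],None,fx=5,fy=5,interpolation=cv2.INTER_CUBIC)
B=cv2.resize(b[110:230,280:390],None,fx=5,fy=5,interpolation=cv2.INTER_CUBIC)
im=np.hstack([A,B]);im=cv2.resize(im,None,fx=.76,fy=.76,interpolation=cv2.INTER_AREA)
print(im.shape); cv2.imwrite("pics/b.png",im[:,:,::-1])
for z in(0,.15,.2): print(z,onz("top",(222,421),z),onz("top",(179,390),z),onz("top",(185,222),.034))
E
```

```text
(456, 798, 3)
0 [ 0.45748949 -0.276806    0.        ] [ 0.57109095 -0.19613431  0.        ] [0.5518943  0.23837198 0.034     ]
0.15 [ 0.45724846 -0.23882544  0.15      ] [ 0.55435671 -0.16986606  0.15      ] [0.5518943  0.23837198 0.034     ]
0.2 [ 0.45716812 -0.22616525  0.2       ] [ 0.54877863 -0.16110997  0.2       ] [0.5518943  0.23837198 0.034     ]
```

View pics/b.png

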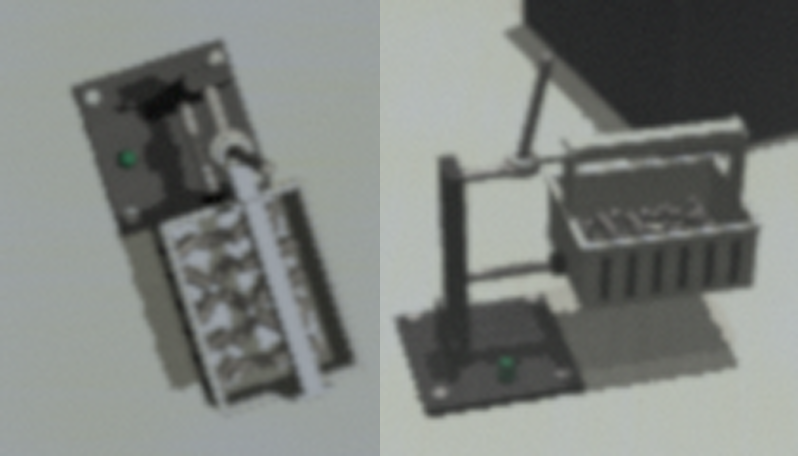

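The crop confirms it: the grey basket hangs by its eye on the prong. The eye is at top px (184.5,411), side (152,317). The prong tip looks to be at top about (190.5,420), side (126,323).

```bash
python3 - <<'E'
from h import *
eye=tri((184.5,411),(152,316.8)); tip=tri((190.4,420),(125.8,323.4)); fr=tri((248,432),(142.5,374))
for n,v in(("eye",eye),("tip",tip),("front",fr)): print(n,v[0].round(4),round(v[1],4))
e=onz("top",(184.5,411),.1565);f=onz("top",(248.5,432),.16);print("planes",e,f,onz("side",(152,316.8),.1565),onz("side",(142.5,374),.1565))
print("tip planes",onz("top",(190.4,420),.232),onz("side",(125.8,323.4),.232))
d=(e-f)[:2];d/=np.linalg.norm(d);print("yaw",np.degrees(np.arctan2(d[1],d[0])),"grip",e[:2]-.088*d)
print("grip nets",tri((224,417),(165,350)))
tt=tri((186,223),(342,295));print("turntable net",tt, onz("top",(186,223),.034),onz("side",(342,295),.034))
# turntable ellipse: grey segmentation in top
a=read_camera("top").astype(int); print(a[186,240],a[150,215],a[230,222],a[300,150])
g=((abs(a-a[215,222]).sum(2)<40)*255).astype(np.uint8); g[:,300:]=0; g[:100]=0;g[260:]=0;g[:,:130]=0
c=max(cv2.findContours(g,0,2)[0],key=cv2.contourArea); el=cv2.fitEllipse(cv2.convexHull(c));print(el)
C=onz("top",el[0][::-1],.034);print("tt centre",C, "r",el[1][0]/2/393.7*(1.033-.034))
s=[np.array(r["centre"]) for r in models.spot_in("strip_top","top")][0]; S=onz("top",s,.054);print(s,S)
v=(C-S)[:2];print("free dir",v,np.linalg.norm(v));v/=np.linalg.norm(v);print("free",C[:2]+.062*v)
E
```

```text
eye [ 0.542  -0.2167  0.153 ] 0.0007
tip [ 0.5243 -0.2188  0.2247] 0.0038
front [ 0.4005 -0.2603  0.1592] 0.0018
planes [ 0.5412727  -0.21587696  0.1565    ] [ 0.39851394 -0.2600271   0.16      ] [ 0.5419087  -0.21101832  0.1565    ] [ 0.40103948 -0.26488309  0.1565    ]
tip planes [ 0.52178481 -0.21696754  0.232     ] [ 0.52544269 -0.20550988  0.232     ]
yaw 17.18495695199736 grip [ 0.45720138 -0.24187719]
grip nets (array([ 0.45602775, -0.24138694,  0.10206239]), np.float64(0.006839307803148494))
turntable net (array([0.55298241, 0.24156637, 0.01122675]), np.float64(0.0030175767116296577)) [0.54933608 0.23578101 0.034     ] [0.55195488 0.25814133 0.034     ]
[ 99 101 102] [95 97 99] [96 98 99] [85 86 78]
((220.42491149902344, 184.1220703125), (123.93914794921875, 125.86434173583984), 58.597660064697266)
tt centre [0.55414193 0.24242739 0.034     ] r 0.15724562966887162
[148.6 200.4] [0.64183503 0.28918203 0.054     ]
free dir [-0.0876931  -0.04675464] 0.09937844607443626
free [0.49943216 0.21325821]
```

```bash
cat >> h.py <<'E'
from scipy.spatial.transform import Rotation as Ro
def state():
    o=readout.get_obs(); w,x,y,z=o["tool_rot"]; R=Ro.from_quat([x,y,z,w]).as_matrix(); return o,R
def rows(wps):
    "world (x,y,z,yaw of tool x deg) waypoints -> rows in tool axes"
    o,R=state(); y0=np.degrees(np.arctan2(R[1,0],R[0,0]))
    for x,y,z,yw in wps: print([(R.T@(np.array([x,y,z])-o["eef_pos"])*100).round(2).tolist(), round(y0-yw,1)])
E
python3 - <<'E'
from h import *
t=np.linspace(0,1,21)[1:]
th=np.radians(69.3+t*(-27.9-69.3)); r=.675+(.517-.675)*t; z=.248+.062*np.minimum(1,t*4); yw=69.3-142.1*t
rows(zip(r*np.cos(th),r*np.sin(th),z,yw))
E
```

```text
[[-1.04, 5.69, -1.21], np.float64(7.1)]
[[-2.53, 11.16, -2.45], np.float64(14.2)]
[[-4.48, 16.43, -3.69], np.float64(21.3)]
[[-6.84, 21.44, -4.93], np.float64(28.4)]
[[-9.6, 26.18, -6.17], np.float64(35.6)]
[[-12.71, 30.61, -6.17], np.float64(42.7)]
[[-16.16, 34.7, -6.17], np.float64(49.8)]
[[-19.9, 38.43, -6.17], np.float64(56.9)]
[[-23.89, 41.78, -6.17], np.float64(64.0)]
[[-28.11, 44.73, -6.17], np.float64(71.1)]
[[-32.51, 47.27, -6.17], np.float64(78.2)]
[[-37.06, 49.39, -6.17], np.float64(85.3)]
[[-41.71, 51.09, -6.17], np.float64(92.4)]
[[-46.42, 52.36, -6.17], np.float64(99.5)]
[[-51.17, 53.2, -6.17], np.float64(106.6)]
[[-55.9, 53.62, -6.17], np.float64(113.7)]
[[-60.58, 53.63, -6.17], np.float64(120.8)]
[[-65.19, 53.23, -6.17], np.float64(127.9)]
[[-69.67, 52.45, -6.17], np.float64(135.0)]
[[-74.01, 51.29, -6.17], np.float64(142.1)]
```

Emit:
carry_out([
  [[-1,5.7,-1.2],7],
  [[-2.5,11.2,-2.4],14],
  [[-4.5,16.4,-3.7],21],
  [[-6.8,21.4,-4.9],28],
  [[-9.6,26.2,-6.2],35],
  [[-12.7,30.6,-6.2],43],
  [[-16.2,34.7,-6.2],50],
  [[-19.9,38.4,-6.2],57],
  [[-23.9,41.8,-6.2],64],
  [[-28.1,44.7,-6.2],71],
], hand=1)

```text
t: 2.45
eef_pos: [0.5579, 0.2091, 0.3105]
tool_rot: [-0.0, 1.0, -0.017, 0.0]
contact_force: [0.9, 0.6, 0.2]
gripper_width: 0.999
```

```bash
python3 - <<'E'
from h import *
o,R=state(); print(o["eef_pos"],o["contact_force"],o["q"].round(2))
y0=np.degrees(np.arctan2(R[1,0],R[0,0]));print(y0)
p=o["eef_pos"];t=np.linspace(0,1,11)[1:]
a=np.arctan2(p[1],p[0]);r0=np.hypot(p[0],p[1]);th=a+t*(np.radians(-27.9)-a);r=r0+(.517-r0)*t
rows(zip(r*np.cos(th),r*np.sin(th),0*t+.31,y0+(-72.8-y0)*t))
E
```

```text
[0.55792446 0.20910229 0.31046348] [0.94342191 0.56808509 0.15966251] [-0.81  0.31  0.44  1.7  -0.14  1.16 -0.36]
-1.9189627460685366
[[0.97, 4.97, 0.05], np.float64(7.1)]
[[1.51, 9.94, 0.05], np.float64(14.2)]
[[1.61, 14.87, 0.04], np.float64(21.3)]
[[1.29, 19.73, 0.04], np.float64(28.4)]
[[0.55, 24.47, 0.04], np.float64(35.4)]
[[-0.57, 29.07, 0.04], np.float64(42.5)]
[[-2.07, 33.5, 0.04], np.float64(49.6)]
[[-3.92, 37.71, 0.04], np.float64(56.7)]
[[-6.1, 41.69, 0.04], np.float64(63.8)]
[[-8.59, 45.42, 0.03], np.float64(70.9)]
```

Emit:
carry_out([
  [[1,5,0],7],
  [[1.5,10,0],14],
  [[1.6,14.9,0],21],
  [[1.3,19.7,0],28],
  [[0.5,24.5,0],35],
  [[-0.6,29,0],43],
  [[-2.1,33.5,0],50],
  [[-3.9,37.7,0],57],
  [[-6.1,41.7,0],64],
  [[-8.6,45.4,0],71],
])

```text
t: 3.7
eef_pos: [0.456, -0.2431, 0.3106]
tool_rot: [-0.0, 0.803, -0.596, 0.0]
contact_force: [0.9, 0.3, -0.2]
gripper_width: 1.004
```

```bash
python3 - <<'E'
from h import *
o,R=state(); print(o["eef_pos"],o["contact_force"],o["q"].round(2),np.degrees(np.arctan2(R[1,0],R[0,0])))
rows([(.457,-.242,.24,-72.8),(.457,-.242,.1545,-72.8)])
b=read_camera("side");a=read_camera("top")
A=cv2.resize(a[145:265,350:450],None,fx=3.8,fy=3.8,interpolation=cv2.INTER_CUBIC)
B=cv2.resize(b[90:210,290:400],None,fx=3.8,fy=3.8,interpolation=cv2.INTER_CUBIC)
cv2.imwrite("pics/c.png",np.hstack([A,B])[:,:,::-1])
E
```

```text
[ 0.45597902 -0.24313589  0.31056869] [ 0.94650677  0.3316884  -0.1611118 ] [-0.38  0.19  0.88  1.9  -0.17  1.13 -0.72] -73.16268008753653
[[-0.08, -0.12, 7.06], np.float64(-0.4)]
[[-0.08, -0.11, 15.61], np.float64(-0.4)]
```

View pics/c.png

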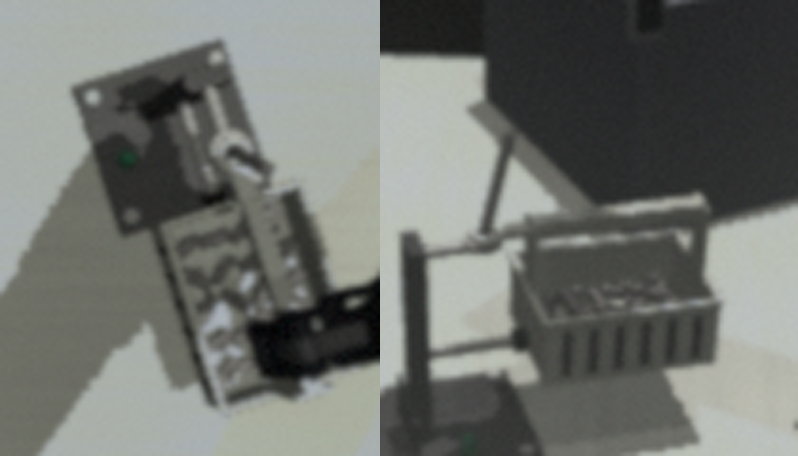

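The prong now shows clearly. It runs from the eye at top (184,410.5) to the tip at (191,420), and the side tip is at (126,324). So it leans about 18–20 mm towards world −x, towards the basket. I'll descend and grip.

Emit:
carry_out([
  [[-0.1,-0.1,5],0],
  [[-0.1,-0.1,9],0],
  [[-0.1,-0.1,12],0],
  [[-0.1,-0.1,14.5],0],
  [[-0.1,-0.1,15.6],0],
  [[-0.1,-0.1,15.6],0],
  [[-0.1,-0.1,15.6],0],
  [[-0.1,-0.1,15.6],0],
], hand=0.3, newtons=20)

```text
t: 4.8
eef_pos: [0.4546, -0.2455, 0.1557]
tool_rot: [-0.0, 0.801, -0.598, 0.001]
contact_force: [0.1, -0.6, -0.1]
gripper_width: 0.297
```

```bash
python3 - <<'E'
from h import *
o,R=state(); print(o["t"],o["eef_pos"],o["contact_force"],o["torque"],o["gripper_width"])
b=read_camera("side");a=read_camera("top")
A=cv2.resize(a[165:265,380:450],None,fx=4.5,fy=4.5,interpolation=cv2.INTER_CUBIC)
B=cv2.resize(b[90:190,310:410],None,fx=4.5,fy=4.5,interpolation=cv2.INTER_CUBIC)
cv2.imwrite("pics/d.png",np.hstack([A,B])[:,:,::-1])
E
```

```text
4.8 [ 0.45460266 -0.24546296  0.15569729] [ 0.10835184 -0.58109918 -0.08953413] [-0.00460155  0.0051182  -0.02486218] 0.2970172050083505
```

View pics/d.png

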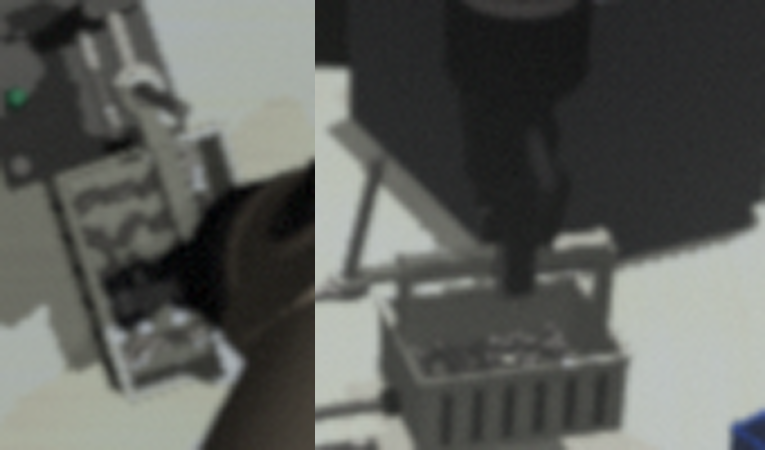

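Emit:
carry_out([
  [[-0.25,-0.3,0.1],0],
  [[-0.25,-0.3,0.1],0],
  [[-0.25,-0.3,0.1],0],
], hand=0.2)

```text
t: 5.28
eef_pos: [0.4566, -0.242, 0.1544]
tool_rot: [-0.0, 0.801, -0.598, 0.001]
contact_force: [-0.1, -0.9, 0.3]
gripper_width: 0.2
```

Emit:
carry_out([
  [[0,0,0],0],
  [[0,0,0],0],
], hand=0.17)

```text
t: 5.52
eef_pos: [0.4566, -0.2421, 0.1544]
tool_rot: [-0.0, 0.801, -0.598, 0.001]
contact_force: [-0.0, -1.4, -1.0]
gripper_width: 0.172
```

Emit:
carry_out([
  [[0,0,0],0],
  [[0,0,0],0],
], hand=0.15)

```text
t: 5.78
eef_pos: [0.4565, -0.2422, 0.1545]
tool_rot: [-0.0, 0.801, -0.598, 0.001]
contact_force: [0.5, 0.7, 0.0]
gripper_width: 0.153
```

Emit:
carry_out([
  [[0,0,0],0],
  [[0,0,0],0],
  [[0,0,0],0],
], hand=0.05, newtons=30)

```text
t: 6.15
eef_pos: [0.4565, -0.242, 0.1545]
tool_rot: [-0.0, 0.801, -0.598, 0.001]
contact_force: [-1.3, 1.8, 2.4]
gripper_width: 0.132
```

Emit:
carry_out([
  [[0,0,0],0],
  [[0,0,0],0],
], newtons=70)

```text
t: 6.4
eef_pos: [0.4565, -0.242, 0.1545]
tool_rot: [-0.0, 0.801, -0.598, 0.001]
contact_force: [-1.7, 1.7, 4.7]
gripper_width: 0.128
```

```bash
python3 - <<'E'
from h import *
o,R=state(); print(o["t"],o["eef_pos"],o["contact_force"],o["torque"],o["gripper_width"],np.degrees(np.arctan2(R[1,0],R[0,0])))
p=o["eef_pos"]
for h in(2,4,8,17): print(h); rows([(p[0]-.24*h/1000,p[1],p[2]+h/1000,-73.2)])
E
```

```text
6.4 [ 0.45646534 -0.2420263   0.15453255] [-1.73965106  1.71830474  4.73526928] [0.25283637 0.28771423 0.18290239] 0.1275496634807773 -73.50819144592472
2
[[-0.01, 0.05, -0.2], np.float64(-0.3)]
4
[[-0.03, 0.09, -0.4], np.float64(-0.3)]
8
[[-0.05, 0.18, -0.8], np.float64(-0.3)]
17
[[-0.11, 0.39, -1.7], np.float64(-0.3)]
```

Emit:
carry_out([
  [[0,0.02,-0.1],0],
  [[0,0.05,-0.2],0],
  [[-0.02,0.07,-0.3],0],
  [[-0.03,0.09,-0.4],0],
  [[-0.03,0.09,-0.4],0],
])

```text
t: 7.02
eef_pos: [0.4556, -0.242, 0.1586]
tool_rot: [-0.0, 0.801, -0.598, 0.001]
contact_force: [1.4, 1.1, -3.5]
gripper_width: 0.122
```

Emit:
carry_out([
  [[-0.01,0.03,-0.2],0],
  [[-0.02,0.07,-0.4],0],
  [[-0.03,0.12,-0.6],0],
  [[-0.05,0.16,-0.8],0],
  [[-0.05,0.16,-0.8],0],
])

```text
t: 7.65
eef_pos: [0.4538, -0.2421, 0.1668]
tool_rot: [-0.0, 0.801, -0.598, 0.001]
contact_force: [1.0, 0.5, -1.9]
gripper_width: 0.129
```

Emit:
carry_out([
  [[-0.02,0.05,-0.2],0],
  [[-0.03,0.09,-0.4],0],
  [[-0.04,0.14,-0.6],0],
  [[-0.05,0.18,-0.8],0],
  [[-0.06,0.23,-1.0],0],
  [[-0.06,0.23,-1.0],0],
])

```text
t: 8.4
eef_pos: [0.4514, -0.2422, 0.177]
tool_rot: [-0.001, 0.801, -0.598, 0.001]
contact_force: [0.5, 0.7, -2.0]
gripper_width: 0.124
```

```bash
python3 - <<'E'
from h import *
for i in range(4):
    read_camera("top");o,R=state(); print(o["eef_pos"],o["contact_force"].round(2),o["torque"].round(3))
E
```

```text
[ 0.45133642 -0.24218564  0.17688338] [ 1.41 -0.25 -1.9 ] [ 0.073 -0.272 -0.007]
[ 0.45135856 -0.24219562  0.17683073] [ 1.61  1.69 -1.77] [ 0.075 -0.18  -0.006]
[ 0.45134779 -0.24217062  0.17679493] [ 1.43 -0.05 -1.48] [ 0.163 -0.178  0.04 ]
[ 0.45138522 -0.24219348  0.17679881] [ 1.32 -0.42 -1.  ] [ 0.058 -0.221  0.   ]
```

Emit:
carry_out([
  [[0,-0.08,0],0],
  [[0,-0.12,0],0],
  [[0,-0.12,0],0],
])

```text
t: 8.98
eef_pos: [0.4524, -0.2419, 0.1767]
tool_rot: [-0.0, 0.801, -0.598, 0.001]
contact_force: [-1.1, -0.5, -2.6]
gripper_width: 0.122
```

```bash
cat > f.py <<'E'
from h import *
F=[];T=[]
for i in range(4):
    read_camera("top");o,R=state();F.append(o["contact_force"]);T.append(o["torque"])
print(o["t"],o["eef_pos"].round(4),np.mean(F,0).round(2),np.mean(T,0).round(3))
E
python3 f.py
```

```text
9.175 [ 0.4524 -0.2419  0.1768] [-0.4   0.2  -2.71] [ 0.005  0.015 -0.003]
```

Emit:
carry_out([
  [[-0.02,0.06,-0.25],0],
  [[-0.03,0.12,-0.5],0],
  [[-0.05,0.18,-0.75],0],
  [[-0.07,0.24,-1.0],0],
  [[-0.09,0.3,-1.25],0],
  [[-0.1,0.35,-1.5],0],
  [[-0.1,0.35,-1.5],0],
])

```text
t: 10.05
eef_pos: [0.4489, -0.2419, 0.192]
tool_rot: [-0.001, 0.801, -0.598, 0.001]
contact_force: [-0.4, 0.2, -3.2]
gripper_width: 0.124
```

```bash
python3 f.py
```

```text
10.25 [ 0.4487 -0.2418  0.1917] [-0.2   0.33 -3.03] [ 0.019 -0.001  0.007]
```

Still free of contact. Next 15 mm.

Emit:
carry_out([
  [[-0.02,0.06,-0.25],0],
  [[-0.03,0.12,-0.5],0],
  [[-0.05,0.18,-0.75],0],
  [[-0.07,0.24,-1.0],0],
  [[-0.09,0.3,-1.25],0],
  [[-0.1,0.35,-1.5],0],
  [[-0.1,0.35,-1.5],0],
])

```text
t: 11.12
eef_pos: [0.4452, -0.2419, 0.2069]
tool_rot: [-0.001, 0.801, -0.598, 0.001]
contact_force: [0.5, 0.6, -2.2]
gripper_width: 0.123
```

```bash
python3 f.py
```

```text
11.325 [ 0.445  -0.2418  0.2066] [ 0.03 -0.19 -3.47] [-0.018  0.005 -0.016]
```

Emit:
carry_out([
  [[-0.02,0.06,-0.25],0],
  [[-0.03,0.12,-0.5],0],
  [[-0.05,0.18,-0.75],0],
  [[-0.07,0.24,-1.0],0],
  [[-0.08,0.28,-1.2],0],
  [[-0.08,0.28,-1.2],0],
])

```text
t: 12.08
eef_pos: [0.4422, -0.2419, 0.2188]
tool_rot: [-0.0, 0.801, -0.598, 0.001]
contact_force: [-1.1, 0.5, -2.7]
gripper_width: 0.128
```

```bash
python3 f.py
```

```text
12.275 [ 0.4421 -0.2418  0.2185] [-0.09  0.18 -2.86] [-0.019  0.008 -0.023]
```

Emit:
carry_out([
  [[-0.02,0.06,-0.25],0],
  [[-0.03,0.12,-0.5],0],
  [[-0.05,0.18,-0.75],0],
  [[-0.07,0.24,-1.0],0],
  [[-0.09,0.3,-1.25],0],
  [[-0.1,0.35,-1.5],0],
  [[-0.1,0.35,-1.8],0],
  [[-0.1,0.35,-2.5],0],
  [[-0.1,0.35,-3.5],0],
  [[-0.1,0.35,-4.5],0],
])

```text
t: 13.52
eef_pos: [0.4384, -0.2419, 0.2644]
tool_rot: [-0.0, 0.801, -0.598, 0.001]
contact_force: [-0.2, 0.1, -3.0]
gripper_width: 0.125
```

```bash
python3 f.py; python3 - <<'E'
from h import *
b=read_camera("side");a=read_camera("top")
A=cv2.resize(a[165:265,380:460],None,fx=4.4,fy=4.4,interpolation=cv2.INTER_CUBIC)
B=cv2.resize(b[70:170,300:400],None,fx=4.4,fy=4.4,interpolation=cv2.INTER_CUBIC)
cv2.imwrite("pics/e.png",np.hstack([A,B])[:,:,::-1])
E
```

```text
13.725 [ 0.4385 -0.2417  0.2637] [-0.14 -0.41 -2.96] [ 0.008 -0.002  0.005]
```

View pics/e.png

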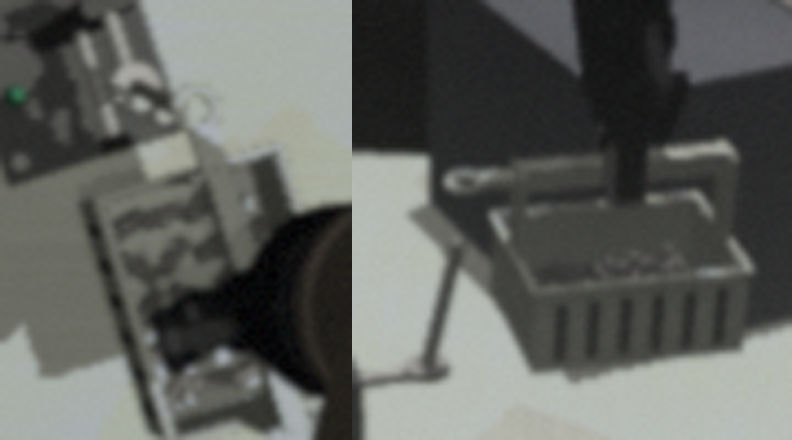

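The eye is clear above the prong tip: side crop eye at (182,465), tip at (245,458). I'll refine the turntable and strips while the view is open.

```bash
python3 - <<'E'
from h import *
a=read_camera("top")
# sample the known disc outline & strip, fit numerically
g=cv2.cvtColor(a,cv2.COLOR_RGB2GRAY).astype(float); g=cv2.GaussianBlur(g,(3,3),0)
c0=np.array([.554,.242]);th=np.radians(np.arange(0,360,3));pts=[]
rs=np.arange(.135,.19,.0005)
for t in th:
    P=np.c_[c0[0]+rs*np.cos(t),c0[1]+rs*np.sin(t),0*rs+.034]; q=px("top",P)
    v=cv2.remap(g.astype(np.float32),q[:,1].astype(np.float32)[None],q[:,0].astype(np.float32)[None],1).ravel()
    d=np.gradient(cv2.GaussianBlur(v[None],(1,9),0).ravel()) if 0 else np.convolve(v,[1]*8+[-1]*8,'same')[10:-10]
    i=np.argmax(d)+10
    pts.append(P[i,:2])
pts=np.array(pts)
from scipy.optimize import least_squares
s=least_squares(lambda p:np.hypot(*(pts-p[:2]).T)-p[2],[*c0,.16],loss="soft_l1",f_scale=.001);C=s.x[:2]
print("centre,r",s.x,np.median(abs(s.fun)))
yy,xx=np.mgrid[120:175,160:240]; m=g[120:175,160:240]>125
P=np.array([onz("top",(r,c),.054)[:2] for r,c in zip(yy[m],xx[m])]); P=P[np.hypot(*(P-C).T)<.14];P=P[np.hypot(*(P-C).T)>.05]
m0=P.mean(0);u=np.linalg.svd(P-m0)[2] if len(P)<5 else np.linalg.eigh(np.cov(P.T))
print(len(P),"strip",m0,"dir",u[1][:,1],"sizes",np.ptp((P-m0)@u[1],axis=0), "dist",np.linalg.norm(m0-C))
L=u[1][:,1];N=np.array([-L[1],L[0]]);N*=np.sign(N@(C-m0));print("N",N,np.degrees(np.arctan2(N[1],N[0])),"free",C+.062*N, "via strip", m0+.167*N)
cv2.imwrite("pics/f.png",cv2.resize(a[100:260,140:320],None,fx=3,fy=3)[:,:,::-1])
E
```

```text
centre,r [0.55552173 0.24276642 0.16047907] 0.0007194817994614217<stdin>:19: RuntimeWarning: Mean of empty slice.
  ret = um.true_divide(
Traceback (most recent call last):
IndexError: too many indices for array: array is 1-dimensional, but 2 were indexed
```

Emit:
carry_out([
  [[0,0,-3],0],
  [[0,0,-6],0],
  [[0,0,-9],0],
  [[0,0,-11],0],
  [[0,0,-11],0],
])

```text
t: 14.5
eef_pos: [0.4386, -0.242, 0.374]
tool_rot: [-0.001, 0.801, -0.598, 0.001]
contact_force: [-0.0, 0.4, -3.2]
gripper_width: 0.128
```

```bash
python3 - <<'E'
from h import *
a=read_camera("top"); print(a[135:160:3,190:215:5].mean(2).astype(int))
cv2.imwrite("pics/f.png",cv2.resize(a[110:180,160:240],None,fx=7,fy=7,interpolation=cv2.INTER_CUBIC)[:,:,::-1])
E
```

```text
[[101 102 100 101 101]
 [ 99 101 103  98 105]
 [101 100 108 114 116]
 [102 116 110 113  87]
 [101 101 106  72  69]
 [ 96 109  75  89 104]
 [115  74  83 104 104]
 [ 71  93 103 102 103]
 [ 96 103 105 102 104]]
```

View pics/f.png

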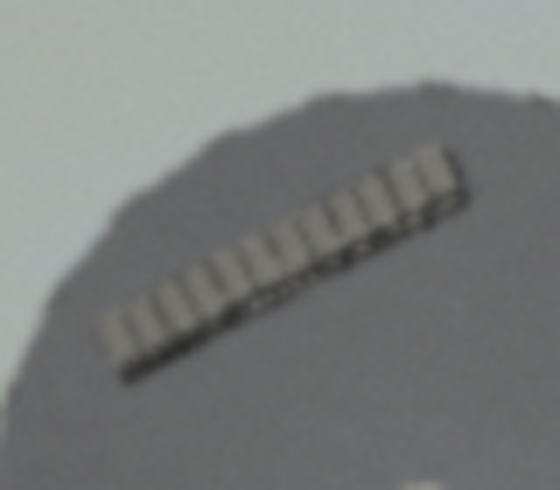

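The strips' top face runs from px (158.6,176.1) to (134,224.3) in the top picture, and it is undisturbed.

```bash
python3 - <<'E'
from h import *
A=onz("top",(158.6,176.1),.054)[:2];B=onz("top",(134,224.3),.054)[:2];C=np.array([.5555,.2428])
L=(A-B);print(np.linalg.norm(L));L/=np.linalg.norm(L);N=np.array([-L[1],L[0]]);N*=np.sign(N@(C-A));m=(A+B)/2
ang=np.degrees(np.arctan2(N[1],N[0]))%360;print("mid",m,"dist",(C-m)@N,(C-m)@L,"ang",ang)
v=(C-m)/np.linalg.norm(C-m);print("free",C+.062*N,C+.062*v)
o,R=state();print(o["q"].round(2))
fx=C+.062*(N+v)/np.linalg.norm(N+v);print(fx)
# basket own x = tool -y; own x target = ang-90 ; tool x yaw = own yaw - 90
by=ang-90; ty=by-90; p=o["eef_pos"];y0=np.degrees(np.arctan2(R[1,0],R[0,0]));ty=(ty+180-y0)%360-180+y0
print("tool yaw",y0,"->",ty)
n=18;t=np.linspace(0,1,n+1)[1:];a=np.arctan2(p[1],p[0]);r0=np.hypot(*p[:2]);a1=np.arctan2(fx[1],fx[0]);r1=np.hypot(*fx)
th=a+(a1-a)*t;r=r0+(r1-r0)*t+.05*np.sin(np.pi*t)
rows(zip(r*np.cos(th),r*np.sin(th),.37+0*t,y0+(ty-y0)*t))
E
```

```text
0.1354907152163018
mid [0.64774433 0.28976892] dist 0.10351126432755452 0.0007166728074846835 ang 207.3809513973459
free [0.50044596 0.21428592] [0.50024987 0.21466776]
[-0.46  0.08  0.91  1.84 -0.07  1.25 -0.81]
[0.50034758 0.21447667]
tool yaw -73.50455619245972 -> 27.38095139734591
[[-1.07, -2.57, 0.29], np.float64(-5.6)]
[[-2.32, -5.11, 0.29], np.float64(-11.2)]
[[-3.78, -7.57, 0.29], np.float64(-16.8)]
[[-5.44, -9.91, 0.3], np.float64(-22.4)]
[[-7.31, -12.12, 0.3], np.float64(-28.0)]
[[-9.38, -14.14, 0.3], np.float64(-33.6)]
[[-11.64, -15.96, 0.3], np.float64(-39.2)]
[[-14.08, -17.54, 0.3], np.float64(-44.8)]
[[-16.66, -18.86, 0.31], np.float64(-50.4)]
[[-19.36, -19.91, 0.31], np.float64(-56.0)]
[[-22.15, -20.68, 0.31], np.float64(-61.7)]
[[-25.01, -21.17, 0.31], np.float64(-67.3)]
[[-27.9, -21.38, 0.31], np.float64(-72.9)]
[[-30.8, -21.33, 0.3], np.float64(-78.5)]
[[-33.67, -21.03, 0.3], np.float64(-84.1)]
[[-36.5, -20.51, 0.3], np.float64(-89.7)]
[[-39.27, -19.8, 0.3], np.float64(-95.3)]
[[-41.96, -18.93, 0.3], np.float64(-100.9)]
```

Emit:
carry_out([
  [[-1.1,-2.6,0],-5],
  [[-2.3,-5.1,0],-11],
  [[-3.8,-7.6,0],-17],
  [[-5.4,-9.9,0],-22],
  [[-7.3,-12.1,0],-28],
  [[-9.4,-14.1,0],-34],
  [[-11.6,-16,0],-39],
  [[-14.1,-17.5,0],-45],
  [[-16.7,-18.9,0],-50],
  [[-19.4,-19.9,0],-56],
])

```text
t: 15.8
eef_pos: [0.5736, 0.0024, 0.3718]
tool_rot: [0.0, 0.989, -0.15, -0.0]
contact_force: [-0.0, -0.3, -2.9]
gripper_width: 0.127
```

```bash
python3 - <<'E'
from h import *
o,R=state();print(o["q"].round(2),o["eef_pos"],o["contact_force"])
fx=np.array([.5003,.2145]);p=o["eef_pos"];y0=np.degrees(np.arctan2(R[1,0],R[0,0]));ty=27.4
n=9;t=np.linspace(0,1,n+1)[1:];a=np.arctan2(p[1],p[0]);r0=np.hypot(*p[:2]);a1=np.arctan2(fx[1],fx[0]);r1=np.hypot(*fx)
th=a+(a1-a)*t;r=r0+(r1-r0)*t
rows(zip(r*np.cos(th),r*np.sin(th),p[2]+(.30-p[2])*t,y0+(ty-y0)*t))
E
```

```text
[-0.62  0.24  0.63  1.67 -0.14  1.28 -0.27] [0.57363702 0.00239482 0.37177354] [-0.0375036  -0.3072522  -2.90425037]
[[-1.13, -2.31, 0.8], np.float64(-5.0)]
[[-2.35, -4.55, 1.59], np.float64(-9.9)]
[[-3.67, -6.72, 2.39], np.float64(-14.9)]
[[-5.08, -8.82, 3.19], np.float64(-19.9)]
[[-6.57, -10.84, 3.98], np.float64(-24.8)]
[[-8.14, -12.78, 4.78], np.float64(-29.8)]
[[-9.79, -14.63, 5.58], np.float64(-34.7)]
[[-11.51, -16.4, 6.38], np.float64(-39.7)]
[[-13.3, -18.08, 7.17], np.float64(-44.7)]
```

Emit:
carry_out([
  [[-1.1,-2.3,0.8],-5],
  [[-2.3,-4.5,1.6],-10],
  [[-3.7,-6.7,2.4],-15],
  [[-5.1,-8.8,3.2],-20],
  [[-6.6,-10.8,4],-25],
  [[-8.1,-12.8,4.8],-30],
  [[-9.8,-14.6,5.6],-35],
  [[-11.5,-16.4,6.4],-40],
  [[-13.3,-18.1,7.2],-45],
  [[-13.3,-18.1,7.2],-45],
])

```text
t: 17.05
eef_pos: [0.4984, 0.2173, 0.2987]
tool_rot: [-0.0, 0.97, 0.243, -0.001]
contact_force: [0.6, 0.1, -2.2]
gripper_width: 0.12
```

```bash
python3 f.py; python3 - <<'E'
from h import *
rows([(.5003,.2145,.16,27.4),(.5003,.2145,.137,27.4),(.5003,.2145,.127,27.4)])
E
```

```text
17.25 [0.5009 0.2138 0.3   ] [ 0.43  0.14 -2.93] [-0.041 -0.03  -0.013]
[[-0.01, -0.1, 14.0], np.float64(0.2)]
[[-0.01, -0.1, 16.3], np.float64(0.2)]
[[-0.01, -0.1, 17.3], np.float64(0.2)]
```

Emit:
carry_out([
  [[0,-0.1,3],0],
  [[0,-0.1,7],0],
  [[0,-0.1,10.5],0],
  [[0,-0.1,13],0],
  [[0,-0.1,14.5],0],
  [[0,-0.1,15.5],0],
  [[0,-0.1,16],0],
  [[0,-0.1,16],0],
])

```text
t: 18.25
eef_pos: [0.5007, 0.2147, 0.1403]
tool_rot: [0.0, 0.971, 0.239, 0.0]
contact_force: [0.4, 0.4, -1.8]
gripper_width: 0.129
```

Emit:
carry_out([
  [[0,0,0.2],0],
  [[0,0,0.4],0],
  [[0,0,0.6],0],
  [[0,0,0.8],0],
  [[0,0,0.9],0],
  [[0,0,0.9],0],
])

```text
t: 19.0
eef_pos: [0.5006, 0.2147, 0.1312]
tool_rot: [0.0, 0.971, 0.239, 0.0]
contact_force: [-0.2, 0.2, -2.7]
gripper_width: 0.123
```

```bash
python3 f.py
```

```text
19.2 [0.5008 0.2147 0.1314] [-0.2   0.12 -2.88] [-0.014 -0.009  0.001]
```

Not touching yet. I'll lower it in 1 mm steps.

Emit:
carry_out([
  [[0,0,0.1],0],
  [[0,0,0.2],0],
  [[0,0,0.25],0],
  [[0,0,0.3],0],
  [[0,0,0.3],0],
])

```text
t: 19.82
eef_pos: [0.5007, 0.2153, 0.1289]
tool_rot: [-0.0, 0.971, 0.239, 0.0]
contact_force: [-3.6, 1.1, 5.5]
gripper_width: 0.128
```

```bash
python3 f.py
```

```text
20.025 [0.5007 0.2153 0.1289] [-3.21  1.56  5.24] [ 0.13   0.63  -0.043]
```

Emit:
carry_out([
  [[0,0,-0.04],0],
  [[0,0,-0.06],0],
  [[0,0,-0.06],0],
])

```text
t: 20.4
eef_pos: [0.5008, 0.215, 0.1292]
tool_rot: [-0.0, 0.971, 0.239, 0.0]
contact_force: [-0.4, -0.3, -2.9]
gripper_width: 0.121
```

```bash
python3 f.py
```

```text
20.6 [0.5006 0.2152 0.1293] [-0.02  0.08 -2.43] [-0.039 -0.007  0.006]
```

Emit:
carry_out([
  [[0,0,0.03],0],
  [[0,0,0.03],0],
])

```text
t: 20.85
eef_pos: [0.5006, 0.2153, 0.1291]
tool_rot: [-0.0, 0.971, 0.239, 0.0]
contact_force: [-0.5, 0.6, 1.0]
gripper_width: 0.129
```

Emit:
carry_out([
  [[0,0,0],0],
  [[0,0,0],0],
], newtons=20)

```text
t: 21.1
eef_pos: [0.5006, 0.2154, 0.1291]
tool_rot: [-0.0, 0.971, 0.239, 0.0]
contact_force: [-1.2, 0.0, -0.6]
gripper_width: 0.123
```

Emit:
carry_out([
  [[0,0,0],0],
  [[0,0,0],0],
  [[0,0,0],0],
], hand=0.25)

```text
t: 21.48
eef_pos: [0.5008, 0.2154, 0.1293]
tool_rot: [-0.0, 0.971, 0.239, 0.0]
contact_force: [-0.1, -0.7, 1.0]
gripper_width: 0.252
```

Emit:
carry_out([
  [[0,0,0],0],
  [[0,0,0],0],
  [[0,0,0],0],
], hand=0.5)

```text
t: 21.85
eef_pos: [0.5008, 0.2154, 0.1292]
tool_rot: [-0.0, 0.971, 0.239, 0.0]
contact_force: [0.5, 1.2, -0.2]
gripper_width: 0.501
```

Released. Now retract straight up, then move out of the way to check.

Emit:
carry_out([
  [[0,0,-1],0],
  [[0,0,-3],0],
  [[0,0,-6],0],
  [[0,0,-10],0],
  [[0,0,-15],0],
  [[0,0,-18],0],
  [[0,0,-18],0],
])

```text
t: 22.72
eef_pos: [0.502, 0.2156, 0.3125]
tool_rot: [-0.001, 0.971, 0.239, 0.003]
contact_force: [0.3, 0.2, -1.0]
gripper_width: 0.499
```

Emit:
carry_out([
  [[0,5,0],0],
  [[0,10,0],0],
  [[0,15,0],0],
  [[0,20,0],0],
  [[0,24,0],0],
  [[0,24,0],0],
])

```text
t: 23.48
eef_pos: [0.6134, -0.0013, 0.3114]
tool_rot: [-0.0, 0.972, 0.236, 0.002]
contact_force: [-0.8, -0.2, 0.1]
gripper_width: 0.5
```

```bash
python3 - <<'E'
from h import *
b=read_camera("side");a=read_camera("top")
A=cv2.resize(a[110:260,140:290],None,fx=2.6,fy=2.6,interpolation=cv2.INTER_CUBIC)
B=cv2.resize(b[250:400,200:350],None,fx=2.6,fy=2.6,interpolation=cv2.INTER_CUBIC)
cv2.imwrite("pics/g.png",np.hstack([A,B])[:,:,::-1])
cv2.imwrite("pics/h.png",cv2.resize(np.vstack([a,b])[:,:,::-1],None,fx=.75,fy=.75))
o,R=state();print(o["t"],o["eef_pos"],o["contact_force"])
E
```

```text
23.575 [0.61279017 0.0031385  0.31135617] [-0.24320058  1.21876075  0.2017308 ]
```

View pics/g.png

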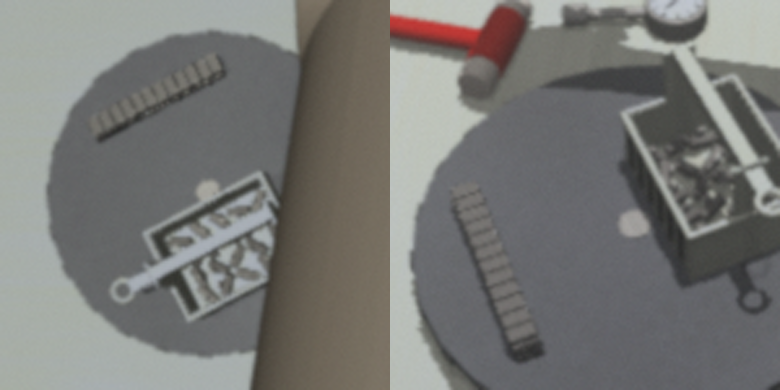

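View pics/h.png

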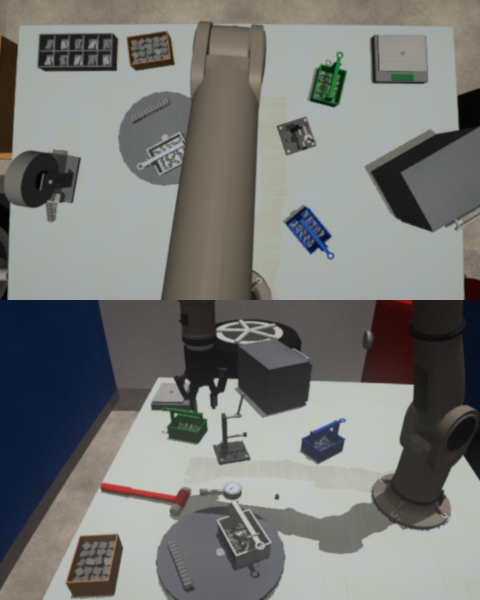

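The pictures show the basket upright on the empty half. The strips, gauge, caps, stand and hammer are where they were, and the arm is clear, so I'm handing in.

```bash
python3 -c "
from h import *
print(bot.hand_in())"
```

```text
the job is handed in; nothing more can be done
None
```

The grey basket is off its hook and standing upright in the middle of the empty half of the turntable. I handed the job in at about 23.6 s on the robot's clock, against the 67 s limit.

- **Lift:** I gripped the carrying bar and raised the eye along the bent prong, which leans about 0.24 rad towards the robot. Once past the rest, I shifted the basket back about 1 mm to centre the eye. After that the wrist showed only the basket's weight of about 3 N, with almost no sideways force or twist. Before that, the sideways force stayed below about 3 N.
- **Drawing away:** I moved sideways only after a picture showed the eye clear above the tip.
- **Setting down:** The first touch pressed about 8 N on the turntable, more than I wanted. I raised the basket 0.3 mm, set it down again at about 1 N, and only then opened the jaws.

**Last checks:**
- By the arm's position at release, the basket stands within about 1 mm of the spot I aimed for. My estimate of that spot is itself good to only about 2–3 mm.
- The last pictures show the basket upright, and the strips, hammer and gauge where they lay. In them the arm hides part of the basket from above. I did not measure the bystanders again or check the cap on the stand's foot plate up close.
- The arm is well clear of everything, and none of these checks failed.

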